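Find the latched channel key and release it

TASK

One of the four identical keys on the pump console has been left latched down. With a fingertip, tap each key lightly, going along the row from left to right, to find it without switching another channel on or letting the latched one go; then press the latched key firmly so that it lets go and springs up, leaving all four keys up. Only touch and press the keys, and leave the vials, the marker, the trough and the strip plate where they are.

Things in the scene. Friction and masses are not known exactly. Their poses are not given: they have to be found in the camera images.
- console: grey four-channel pump console, 130 mm deep (x), 280 mm wide (y), 55 mm high, fixed to the table. Origin: centre of its underside; x away from the robot, y to the left along the key row, z up. The four keys stand in a row 15 mm on the robot's side of its middle (x = -0.015), at y = +0.09, +0.03, -0.03, -0.09 from left to right, each in a black collar 48 mm square and 4 mm high.
- keycap_a: one of four identical square white keycaps, 34 x 34 mm, of the console's row; which place in the row this one has differs from run to run. Origin: the centre of its top face, moving with the key; z up. The top stands 18 mm above the console's top face (73 mm above the table) while the key is up, and 13 mm (68 mm) while it is latched down.
- keycap_b: one of four identical square white keycaps, 34 x 34 mm, of the console's row; which place in the row this one has differs from run to run. Origin: the centre of its top face, moving with the key; z up. The top stands 18 mm above the console's top face (73 mm above the table) while the key is up, and 13 mm (68 mm) while it is latched down.
- keycap_c: one of four identical square white keycaps, 34 x 34 mm, of the console's row; which place in the row this one has differs from run to run. Origin: the centre of its top face, moving with the key; z up. The top stands 18 mm above the console's top face (73 mm above the table) while the key is up, and 13 mm (68 mm) while it is latched down.
- keycap_d: one of four identical square white keycaps, 34 x 34 mm, of the console's row; which place in the row this one has differs from run to run. Origin: the centre of its top face, moving with the key; z up. The top stands 18 mm above the console's top face (73 mm above the table) while the key is up, and 13 mm (68 mm) while it is latched down.
- key_a (a joint): how far keycap_a is pressed down, m: 0 up, about 0.005 latched down, 0.010 at its stop. An up key is held up by a spring: 2 N to start it, plus 0.8 N per mm. It may be tapped a few mm, but past 6 mm counts as switching that channel on. The latched key feels solid until about 6 N; pressed to 8 mm (about 8.5 N) or more its catch lets go, and when the finger is lifted it springs up to 0.
- key_b (a joint): how far keycap_b is pressed down, m: 0 up, about 0.005 latched down, 0.010 at its stop. An up key is held up by a spring: 2 N to start it, plus 0.8 N per mm. It may be tapped a few mm, but past 6 mm counts as switching that channel on. The latched key feels solid until about 6 N; pressed to 8 mm (about 8.5 N) or more its catch lets go, and when the finger is lifted it springs up to 0.
- key_c (a joint): how far keycap_c is pressed down, m: 0 up, about 0.005 latched down, 0.010 at its stop. An up key is held up by a spring: 2 N to start it, plus 0.8 N per mm. It may be tapped a few mm, but past 6 mm counts as switching that channel on. The latched key feels solid until about 6 N; pressed to 8 mm (about 8.5 N) or more its catch lets go, and when the finger is lifted it springs up to 0.
- key_d (a joint): how far keycap_d is pressed down, m: 0 up, about 0.005 latched down, 0.010 at its stop. An up key is held up by a spring: 2 N to start it, plus 0.8 N per mm. It may be tapped a few mm, but past 6 mm counts as switching that channel on. The latched key feels solid until about 6 N; pressed to 8 mm (about 8.5 N) or more its catch lets go, and when the finger is lifted it springs up to 0.
- vial_white: loose vial with a white cap, 28 mm across, 54 mm high, on the robot's side of the console; origin at the centre of its underside, z up
- vial_red: loose vial with a red cap, 21 mm across, 50 mm high, on the robot's side of the console; origin at the centre of its underside, z up
- marker: loose marker pen, 127 mm long (y), 15 mm thick, lying on the robot's side of the console; origin at its middle, on the table
- trough: loose white reagent trough, 46 x 92 x 24 mm, behind the console; origin at the centre of its underside
- plate: loose red-framed strip plate, 85 x 128 x 15 mm, lying to the right of the console; origin at the centre of its underside

How it is judged (in metres and radians):
On the way, in this order (a step that is already met when the one before it is completed fails the run):
1. a finger taps the leftmost key (more than 0.4 N) (((contact force between the fingers and keycap_a above 0.4 N and y of keycap_a in the frame of console between 0.07 and 0.11 m) or (contact force between the fingers and keycap_b above 0.4 N and y of keycap_b in the frame of console between 0.07 and 0.11 m) or (contact force between the fingers and keycap_c above 0.4 N and y of keycap_c in the frame of console between 0.07 and 0.11 m) or (contact force between the fingers and keycap_d above 0.4 N and y of keycap_d in the frame of console between 0.07 and 0.11 m))), for 0.01 s.
2. a finger taps the second from the left key (more than 0.4 N) (((contact force between the fingers and keycap_a above 0.4 N and y of keycap_a in the frame of console between 0.01 and 0.05 m) or (contact force between the fingers and keycap_b above 0.4 N and y of keycap_b in the frame of console between 0.01 and 0.05 m) or (contact force between the fingers and keycap_c above 0.4 N and y of keycap_c in the frame of console between 0.01 and 0.05 m) or (contact force between the fingers and keycap_d above 0.4 N and y of keycap_d in the frame of console between 0.01 and 0.05 m))), for 0.01 s.
3. a finger taps the third from the left key (more than 0.4 N) (((contact force between the fingers and keycap_a above 0.4 N and y of keycap_a in the frame of console between -0.05 and -0.01 m) or (contact force between the fingers and keycap_b above 0.4 N and y of keycap_b in the frame of console between -0.05 and -0.01 m) or (contact force between the fingers and keycap_c above 0.4 N and y of keycap_c in the frame of console between -0.05 and -0.01 m) or (contact force between the fingers and keycap_d above 0.4 N and y of keycap_d in the frame of console between -0.05 and -0.01 m))), for 0.01 s.
4. a finger taps the rightmost key (more than 0.4 N) (((contact force between the fingers and keycap_a above 0.4 N and y of keycap_a in the frame of console between -0.11 and -0.07 m) or (contact force between the fingers and keycap_b above 0.4 N and y of keycap_b in the frame of console between -0.11 and -0.07 m) or (contact force between the fingers and keycap_c above 0.4 N and y of keycap_c in the frame of console between -0.11 and -0.07 m) or (contact force between the fingers and keycap_d above 0.4 N and y of keycap_d in the frame of console between -0.11 and -0.07 m))), for 0.01 s.
5. after the four taps the latched key has been pressed, has let go and is up (value of joint key_a below 0.0015 m), for 0.1 s.
At the end, for the whole second after the job is handed in: All four keys are up (each pressed in less than 1.5 mm), and the loose things stand where they were (vials within 20 mm, the others within 30 mm) (value of joint each of key_a, key_b, key_c, key_d below 0.0015 m and distance of each of vial_white, vial_red from where it was at the start of the episode below 0.02 m and distance of each of marker, trough, plate from where it was at the start of the episode below 0.03 m); the robot touches nothing.
It fails at once if a key that was up is pressed in more than 6 mm (its channel would switch on) (value of joint any of key_b, key_c, key_d above 0.006 m).
It fails at once if a loose bystander is lifted, carried or pushed away (vials 20 mm, others 30 mm) (distance of any of vial_white, vial_red from where it was at the start of the episode above 0.02 m or distance of any of marker, trough, plate from where it was at the start of the episode above 0.03 m).
It fails at once if a vial is tipped over (angle between any of vial_white, vial_red's own z axis and vertical above 0.6 rad).
It also fails if it takes over 45 s, if anything falls off the work surface, if the arm or the gripper's body presses on something with over 40 N, if the wrist force passes 120 N, or if a joint passes its speed limit or range.

ROBOT

A 6-joint arm with a two-finger parallel gripper is mounted at the origin on the work surface; the furniture and walls round the work are solid. World frame = base frame: x ahead of the robot, y to its left, z up, the work surface at z = 0. Lengths are in mm, angles in degrees, forces in N, time in s.
With the tool pointing down it reaches from about 325 to 925 mm from the base axis. Payload 3.1 kg.
Tool frame: the origin (TCP) lies at the very end of the fingers, on their centre line; the grasp point (between the pads) lies hold_point_z behind it (hold_point_z is the distance from the TCP to the grasp point, in mm); x points along the fingers, z is the direction in which the jaws open and shut, and the axes are right-handed (so a half turn about x gives the same grasp; the last joint's range is limited). The gripper opens to 85 mm and grips with 20 to 120 N. Pads are 22 mm wide; open, the fingers measure 114 mm over their backs; the gripper's body (76 mm by 85 mm) begins 54 mm behind the grasp point. The pads swing forward as they close: fully open they stand 13 mm farther back than shut.
Start: joints at [35.569, 12.427, 92.441, -0, 75.132, -6.429], TCP at [464.476, 418.212, 231.3] pointing down, gripper open.
Joint ranges: [-157.48, 157.48], [-44.54, 120.13], [17.64, 146.25], [-64.5, 244.5], [7.68, 150.69], [-147.95, 147.95]. Speed limits (degrees/s): [159.86, 159.86, 180, 180, 180, 180].

INTERFACE

Orientations are given as [roll, pitch, yaw] about the fixed x, y, z axes, in that order (R = Rz(yaw) Ry(pitch) Rx(roll)).
In Python, from bench import sense, capture, finish_job, hold_point_z gives the robot as it stands.
- The arm moves only by the tool move_arm, never from a script. Its argument "steps" is a list of rows, each a list of 3 entries, a list of its own where there are three numbers: the shift along the world's x, y, z in mm, then the turn about the world's z in rad, then the closure, from 0 (fully open) to 1 (shut). A call has 1 to 5 rows; each row is the pose to reach, as a shift and turn from the pose commanded when the call began; what a row does not reach only later rows make up. A row lasts 1/8 s, in which the tool goes at most 62.5 mm and 10.7 degrees, less where a joint would pass 70% of its speed; a pose out of reach is approached as far as the arm can. A call with a gripper value outside its range is refused whole. The fingers move at their own pace and stop on an object; "squeeze" is the grip in N (left out, the last holds). Time passes only in rows, so rows that repeat a pose let the fingers close. It gives the time, the measured TCP pose, the force and the opening at its end, in the units of the state.
- sense(): the state, without advancing time (a new reading comes with each control period).
- capture(name): name is "side" or "top" or "wrist"; returns a dict with "image" (400x640x3 uint8, red, green, blue), "K" (3x3 intrinsics, pixels), "rvec" (rotation vector, rad) and "tvec" (3), from world to camera coordinates, as OpenCV has them. Camera axes: x right, y down, z forward; pixel columns grow to the right and rows downward; lengths in mm; the calibration is good to about 2 mm. A picture is of the moment at which its call begins. There is no depth.
- finish_job(): hands the job in, once; it reports no verdict.
The state is a dict: "time": time; "q": joint angles; "qd": joint speeds; "tau": joint torques, N m; "ee_pos": TCP position; "tcp_rot": TCP orientation; "force": force on the tool from outside, world axes, zero at the start; "torque": the same for the moment, N m; "grip_width": finger opening in mm.
Only numpy, scipy, OpenCV 4.12 (cv2) and the standard library are available. Lean on these libraries where they do the work, as an engineer would, in place of code of your own. Each camera call takes 0.05 s, during which the arm holds its last target.

## Working session

There is one attempt and no reset: what is moved stays moved. The work goes in short steps, Python scripts to look and compute and a tool call to move; the robot and the scene stay as the last step left them, time stands still between calls to the robot, and variables do not carry over. Pictures are saved under pics/ and viewed, and the job is handed in when it is done.

Besides the shell and the picture viewer there is one more tool, called after "Request:" as a command line: name --argument value ..., lists and objects as JSON in quotes. move_arm: Moves the arm, as the interface text tells. Its arguments: {"type":"object","properties":{"steps":{"type":"array","items":{"type":"array"}},"squeeze":{"type":"number"}},"required":["steps"]}

```bash
mkdir -p pics
python3 - <<'E'
from bench import *
import cv2,pickle
print(sense(),hold_point_z)
for n in("top","side"):
    c=capture(n);pickle.dump(c,open(n+".pkl","wb"));cv2.imwrite(f"pics/{n}0.png",c["image"][:,:,::-1]);print(n,c["K"],c["rvec"],c["tvec"])
E
```

```text
{'time': 0.0, 'q': array([ 3.55697799e+01,  1.24771262e+01,  9.25292920e+01, -1.08051841e-03,
        7.51315757e+01, -6.43028998e+00]), 'qd': array([ 0.04472628,  0.00648206, -0.06794791,  0.07005752, -0.08889487,
        0.04947078]), 'tau': array([-1.24482536e-03, -3.96864116e+01, -3.03849614e+01, -3.40824718e-04,
        9.90901870e-03,  9.49741576e-06]), 'ee_pos': array([463.79572469, 417.72614172, 229.95686549]), 'tcp_rot': array([ 174.00303916,   89.86200219, -143.99661241]), 'force': array([-0.48976316, -0.55693642,  0.28680419]), 'torque': array([0.00516333, 0.00767071, 0.01379078]), 'grip_width': 85.45557076439006} 18.700000000000003
top [[485.81134586   0.         324.69246587]
 [  0.         485.81134586 198.36595285]
 [  0.           0.           1.        ]] [ 2.11654121 -2.09869521  0.22726047] [ -72.25485029  523.73798653 1267.91315716]
side [[428.79464829   0.         317.2884646 ]
 [  0.         428.79464829 200.10260398]
 [  0.           0.           1.        ]] [ 2.04202527 -0.56862026  0.29937789] [-459.94797631  184.85174767  893.72429148]
```

View pics/top0.png

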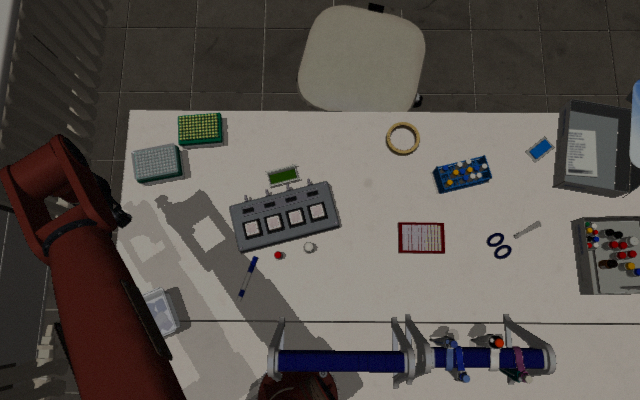

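View pics/side0.png

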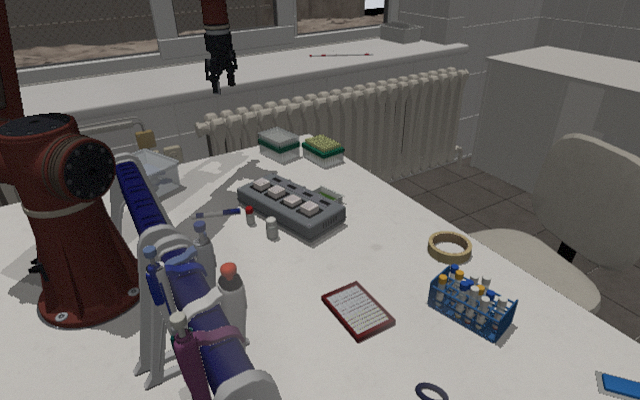

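The top view shows the keys at about (251,228), (274,222), (296,217) and (318,211). The vials at (278,255) and (309,247) and the marker at (248,277) are in front of the console.

```bash
cat > h.py <<'E'
import numpy as np,cv2
def unproj(c,uv,z):
    R=cv2.Rodrigues(c["rvec"])[0];t=np.asarray(c["tvec"]).ravel()
    o=-R.T@t
    p=cv2.undistortPoints(np.array(uv,float).reshape(-1,1,2),c["K"],None).reshape(-1,2)
    d=np.c_[p,np.ones(len(p))]@R
    return o+d*((z-o[2])/d[:,2])[:,None]
E
python3 - <<'E'
import pickle;from h import *
c=pickle.load(open("top.pkl","rb"))
im=c["image"];cv2.imwrite("pics/crop.png",cv2.resize(im[170:270,215:355,::-1],None,fx=5,fy=5,interpolation=cv2.INTER_CUBIC))
g=im.min(2);m=np.zeros_like(g);m[195:242,238:332]=(g[195:242,238:332]>130)*255
n,l,s,ce=cv2.connectedComponentsWithStats(m)
cs=[]
for i in range(1,n):
    if s[i,4]>60: print(s[i],ce[i]);cs.append(ce[i])
cs=sorted(cs,key=lambda a:a[0])
P=unproj(c,cs,73);print(P)
for i in range(4):
    pts=np.argwhere(l==l[int(round(cs[i][1])),int(round(cs[i][0]))])[:,::-1].astype(np.float32)
    print(cv2.minAreaRect(pts))
E
```

```text
[292 231  40  11 242] [317.40495868 237.67355372]
[[414.16033992 -49.45942918  73.        ]]
((311.5, 236.0), (10.0, 39.0), 90.0)Traceback (most recent call last):
  File "<stdin>", line 12, in <module>
IndexError: list index out of range
```

View pics/crop.png

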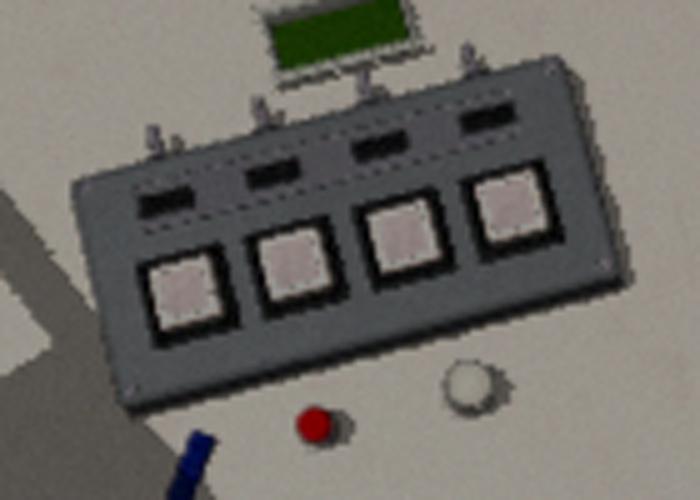

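The enlarged crop clearly shows four caps at crop positions (186,291), (295,262), (405,234) and (513,207).

Run:
```python
import pickle;from h import *
c=pickle.load(open("top.pkl","rb"));g=c["image"].min(2)
cs=[]
for x,y in [(186,291),(295,262),(405,234),(513,207)]:
    u,v=int(215+x/5),int(170+y/5);w=g[v-7:v+8,u-7:u+8]
    t=cv2.threshold(w,0,255,cv2.THRESH_OTSU)[1]
    n,l,s,ce=cv2.connectedComponentsWithStats(t);k=l[7,7];print(s[k],ce[k]+[u-7,v-7]);cs.append(ce[k]+[u-7,v-7])
P=unproj(c,cs,73);print(P)
y=np.array([90,30,-30,-90]);f=np.polyfit(y,P[:,:2],1);print(f,np.degrees(np.arctan2(-f[0,0],f[0,1])));print(np.c_[np.ones(4),y]@f[::-1])
print(unproj(c,[(215+316/5,170+425/5),(215+470/5,170+388/5)],52))
s=pickle.load(open("side.pkl","rb"))
q=cv2.projectPoints(P,s["rvec"],s["tvec"],s["K"],None)[0].reshape(-1,2);print(q)
im=s["image"].copy()[:,:,::-1].copy();
big=cv2.resize(im[165:250,225:360],None,fx=5.5,fy=5.5,interpolation=cv2.INTER_CUBIC)
for a in q: cv2.circle(big,tuple(int(v) for v in (a+.5-[225,165])*5.5),2,(0,0,255),-1)
cv2.imwrite("pics/sidecrop.png",big)
```

```text
[  0   0  14  15 150] [251.43333333 228.07333333]
[  0   1  14  14 148] [273.31081081 222.2972973 ]
[  0   1  14  14 145] [295.2       216.8137931]
[  0   0  14  14 146] [316.73287671 210.69863014]
[[438.32003981 126.05721124  73.        ]
 [454.34692276  68.43560655  73.        ]
 [469.66469175  10.46594659  73.        ]
 [486.77091203 -46.81689972  73.        ]]
[[-2.67783976e-01  9.60986655e-01]
 [ 4.62275642e+02  3.95354662e+01]] 15.57077446506075
[[438.17508374 126.02426509]
 [454.24212231  68.36506581]
 [470.30916087  10.70586652]
 [486.37619944 -46.95333276]]
[[369.61942377  54.92186915  52.        ]
 [390.08449515 -26.94346437  52.        ]]
[[261.63327074 180.65150909]
 [276.55997915 187.97537936]
 [292.30971863 195.93094042]
 [309.68767755 204.12214831]]
```

View pics/sidecrop.png

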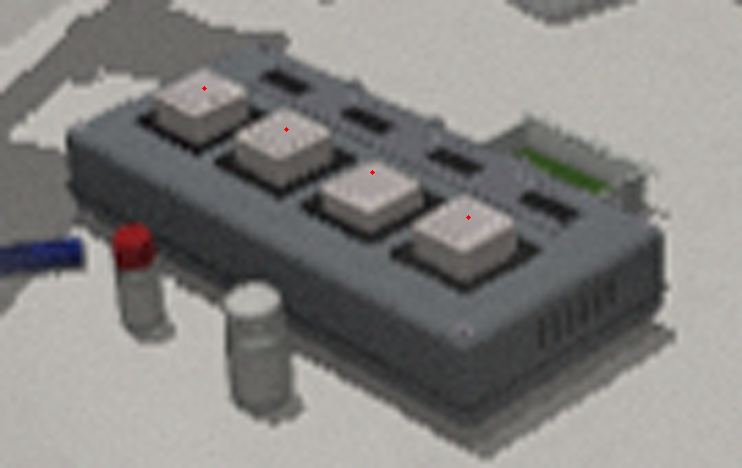

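In the side view the third key from the left stands lower than the others, so it looks latched. The key positions from the two cameras agree. Next I close the fingers and go above the leftmost key.

Request:
move_arm --steps '[[[-6,-60,0],-0.12,1],[[-12,-120,0],-0.24,1],[[-18,-180,0],-0.36,1],[[-24,-240,-20],-0.461,1],[[-26,-292,-40],-0.461,1]]' --squeeze 20

```text
time: 0.72
ee_pos: [437.9, 124.4, 190.8]
tcp_rot: [-26.0, 90.0, -10.5]
force: [1.1, 0.1, 0.4]
grip_width: -0.0
```

Request:
move_arm --steps '[[[0,0,-50],0,1],[[0,0,-90],0,1],[[0,0,-100],0,1],[[0,0,-100],0,1],[[0,0,-100],0,1]]'

```text
time: 1.35
ee_pos: [440.2, 126.7, 93.1]
tcp_rot: [-8.1, 89.8, 7.5]
force: [-0.2, 1.2, -0.0]
grip_width: -0.0
```

Run:
```python
from bench import *;from h import *
for i in range(3):
    c=capture("side");s=sense();print(s["ee_pos"],s["force"],s["q"])
im=c["image"][:,:,::-1]
cv2.imwrite("pics/side1.png",cv2.resize(im[100:250,200:380],None,fx=4,fy=4,interpolation=cv2.INTER_CUBIC))
t=capture("top")["image"][:,:,::-1]
cv2.imwrite("pics/top1.png",cv2.resize(t[170:290,200:350],None,fx=5,fy=5,interpolation=cv2.INTER_CUBIC))
```

```text
[440.30108846 126.70218551  93.2817242 ] [-0.48972468  0.51817095  0.40823368] [ 7.26525645e+00  1.73928108e+00  1.20691981e+02  6.90069426e-04
  5.73422038e+01 -8.35015221e+00]
[440.14908644 126.65585813  93.15405398] [-0.05284149 -0.84356156  0.89250104] [ 7.26235968e+00  1.74011077e+00  1.20707803e+02 -1.70084149e-04
  5.73377359e+01 -8.34990982e+00]
[439.89714348 126.60311705  92.95484188] [-0.50175818  0.63976915 -0.48152316] [ 7.26005209e+00  1.74382793e+00  1.20729992e+02 -6.72955397e-04
  5.73363148e+01 -8.35198179e+00]
```

View pics/side1.png

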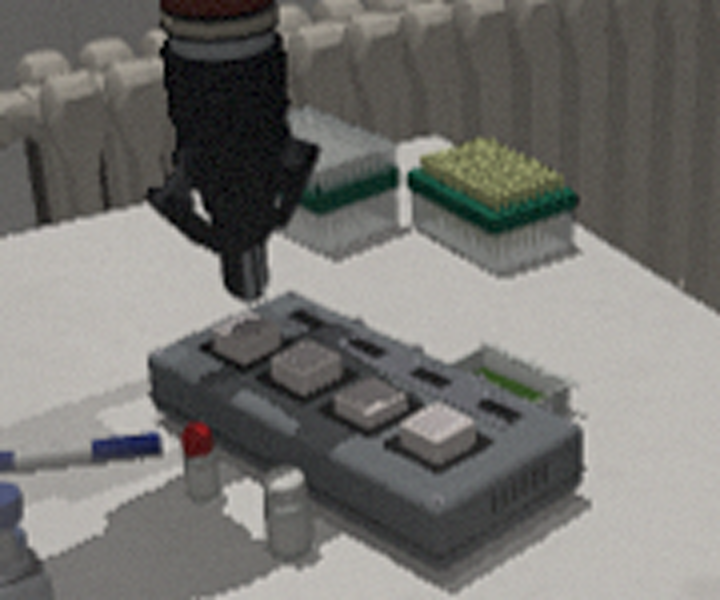

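View pics/top1.png

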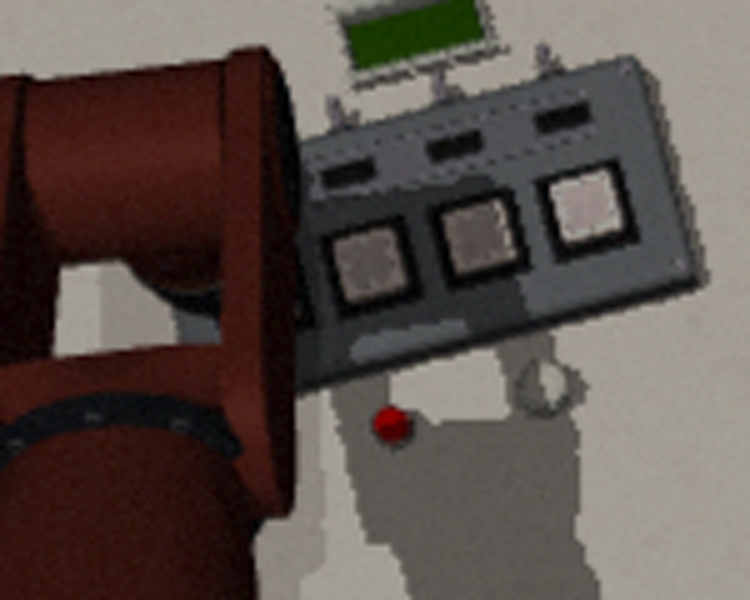

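The side view shows the closed fingertips centred above the leftmost key and clear of it. I'll descend gradually.

Request:
move_arm --steps '[[[-1,0,-8],0,1],[[-1,0,-14],0,1],[[-1,0,-15],0,1],[[-1,0,-15],0,1],[[-1,0,-15],0,1]]'

```text
time: 2.17
ee_pos: [437.7, 126.2, 76.4]
tcp_rot: [-6.8, 90.0, 8.8]
force: [-0.9, 0.2, 0.6]
grip_width: 0.1
```

Request:
move_arm --steps '[[[0,0,-1],0,1],[[0,0,-2],0,1],[[0,0,-2],0,1]]'

```text
time: 2.55
ee_pos: [437.4, 126.2, 74.2]
tcp_rot: [169.1, 90.0, -175.3]
force: [-0.5, -0.7, -0.3]
grip_width: -0.0
```

Request:
move_arm --steps '[[[0,0,-1],0,1],[[0,0,-1],0,1],[[0,0,-1],0,1]]'

```text
time: 2.92
ee_pos: [437.5, 126.2, 73.3]
tcp_rot: [159.4, 90.0, 175.0]
force: [-0.2, 0.6, 0.0]
grip_width: 0.0
```

Request:
move_arm --steps '[[[0,0,-1],0,1],[[0,0,-1],0,1],[[0,0,-1],0,1]]'

```text
time: 3.3
ee_pos: [437.6, 126.2, 72.5]
tcp_rot: [-11.9, 90.0, 3.6]
force: [-2.0, 0.2, 1.2]
grip_width: -0.2
```

Request:
move_arm --steps '[[[0,0,-1],0,1],[[0,0,-1],0,1],[[0,0,-1],0,1]]'

```text
time: 3.68
ee_pos: [437.6, 126.2, 71.4]
tcp_rot: [0.9, 90.0, 16.5]
force: [-0.9, -0.4, 3.0]
grip_width: -0.4
```

Run:
```python
from bench import *;from h import *
for i in range(3):
    c=capture("side");s=sense();print(s["ee_pos"],s["force"])
im=c["image"][:,:,::-1]
cv2.imwrite("pics/side2.png",cv2.resize(im[150:240,225:345],None,fx=6,fy=6,interpolation=cv2.INTER_CUBIC))
```

```text
[437.60001614 126.22624636  71.40808695] [-0.05946627 -0.16333242  3.58966401]
[437.61490406 126.23676432  71.41595871] [-0.79177683  0.77771026  2.8910439 ]
[437.62692779 126.23274983  71.40261608] [ 0.04677231 -0.5670932   3.21726455]
```

View pics/side2.png

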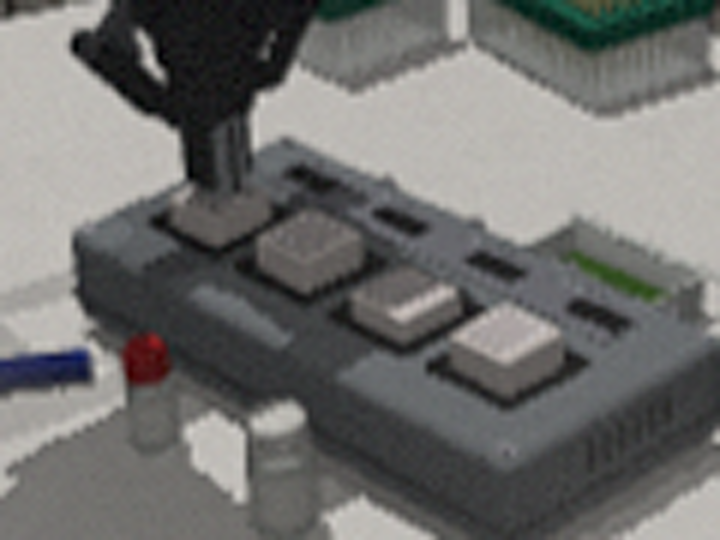

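The 3 N reading at 1.5 mm of travel shows the first key is springy, so it is up, and the side view shows the finger on it. Moving to the second key.

Request:
move_arm --steps '[[[0,0,20],0,1],[[8,-29,20],0,1],[[16,-58,20],0,1],[[16,-58,10],0,1],[[16,-58,4],0,1]]'

```text
time: 4.45
ee_pos: [452.4, 68.5, 74.0]
tcp_rot: [152.6, 89.9, 168.1]
force: [0.2, 0.3, -0.7]
grip_width: 0.2
```

Request:
move_arm --steps '[[[0,0,-1],0,1],[[0,0,-2],0,1],[[0,0,-3],0,1],[[0,0,-3],0,1]]'

```text
time: 4.95
ee_pos: [453.4, 68.6, 72.5]
tcp_rot: [81.4, 90.0, 97.0]
force: [-2.4, 1.6, 3.0]
grip_width: 0.2
```

Request:
move_arm --steps '[[[0,0,-1],0,1],[[0,0,-1],0,1],[[0,0,-1],0,1]]'

```text
time: 5.32
ee_pos: [453.7, 68.4, 71.5]
tcp_rot: [25.2, 90.0, 40.8]
force: [-1.0, 2.4, 3.8]
grip_width: -0.0
```

Second key: up, with a springy 3–4 N at 71.5 mm. Next is the third key.

Request:
move_arm --steps '[[[0,0,20],0,1],[[8,-29,20],0,1],[[16,-58,20],0,1],[[16,-58,10],0,1],[[16,-58,4],0,1]]'

```text
time: 5.95
ee_pos: [468.5, 10.4, 74.1]
tcp_rot: [155.3, 89.9, 170.8]
force: [-0.3, 0.1, 0.0]
grip_width: -0.2
```

Request:
move_arm --steps '[[[0,0,-1],0,1],[[0,0,-2],0,1],[[0,0,-3],0,1],[[0,0,-4],0,1],[[0,0,-4],0,1]]'

```text
time: 6.58
ee_pos: [469.5, 10.3, 71.4]
tcp_rot: [-31.3, 90.0, -15.7]
force: [-0.8, 0.1, 0.0]
grip_width: -0.4
```

No contact at 71.4 mm, so this key is lower, which fits it being latched. I'll go on down gently.

Request:
move_arm --steps '[[[0,0,-1],0,1],[[0,0,-2],0,1],[[0,0,-2],0,1],[[0,0,-2],0,1]]'

```text
time: 7.08
ee_pos: [469.5, 10.2, 69.3]
tcp_rot: [87.2, 90.0, 102.8]
force: [-0.3, -0.5, 0.2]
grip_width: -0.3
```

Request:
move_arm --steps '[[[0,0,-1],0,1],[[0,0,-1],0,1],[[0,0,-1],0,1]]'

```text
time: 7.45
ee_pos: [469.5, 10.2, 68.3]
tcp_rot: [-52.2, 90.0, -36.6]
force: [0.5, -0.1, 0.3]
grip_width: 0.4
```

Request:
move_arm --steps '[[[0,0,-0.7],0,1],[[0,0,-0.7],0,1],[[0,0,-0.7],0,1]]'

```text
time: 7.82
ee_pos: [469.6, 10.2, 68.1]
tcp_rot: [166.8, 90.0, -177.6]
force: [-1.8, -0.4, 5.6]
grip_width: -0.2
```

The third key feels solid: 5.6 N at 68.1 mm with almost no travel, so it is the latched one. I stop there and tap the rightmost key.

Request:
move_arm --steps '[[[0,0,24],0,1],[[8,-29,24],0,1],[[16,-58,24],0,1],[[16,-58,14],0,1],[[16,-58,7.7],0,1]]'

```text
time: 8.45
ee_pos: [484.4, -47.2, 73.9]
tcp_rot: [138.7, 89.9, 154.3]
force: [-0.4, -0.5, 0.1]
grip_width: 0.1
```

Request:
move_arm --steps '[[[0,0,-1],0,1],[[0,0,-2],0,1],[[0,0,-3],0,1],[[0,0,-4],0,1],[[0,0,-4],0,1]]'

```text
time: 9.07
ee_pos: [485.5, -47.4, 71.5]
tcp_rot: [73.2, 90.0, 88.7]
force: [-1.5, 2.0, 2.8]
grip_width: -0.0
```

Run:
```python
from bench import *;from h import *
c=capture("side");s=sense();print(s["ee_pos"],s["force"])
im=c["image"][:,:,::-1]
cv2.imwrite("pics/side3.png",cv2.resize(im[150:250,225:345],None,fx=6,fy=6,interpolation=cv2.INTER_CUBIC))
```

```text
[485.58025514 -47.51717062  71.50282442] [-1.164412    0.59413074  4.04192767]
```

View pics/side3.png

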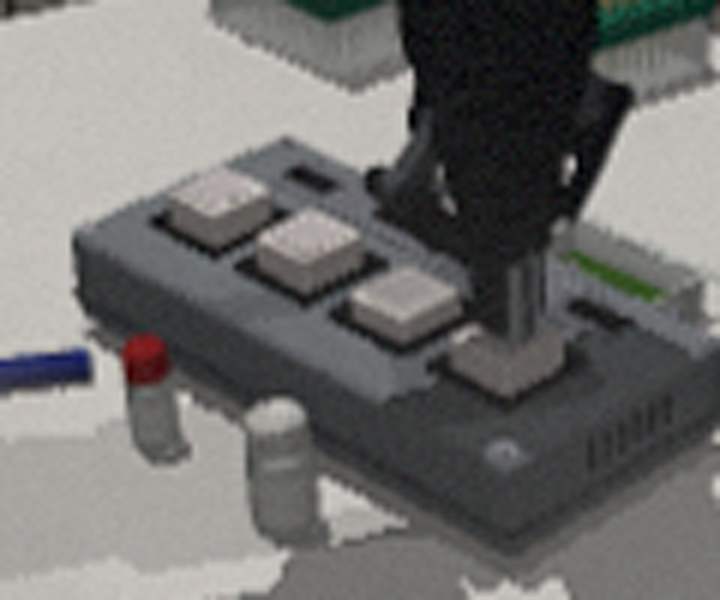

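The rightmost key is up (about 4 N at 71.5 mm), and the side view shows the third key still low. I go back to it and press firmly.

Request:
move_arm --steps '[[[0,0,20],0,1],[[-8,29,20],0,1],[[-16,58,20],0,1],[[-16,58,8],0,1],[[-16,58,0],0,1]]'

```text
time: 9.75
ee_pos: [469.4, 9.8, 70.4]
tcp_rot: [-110.0, 90.0, -94.4]
force: [0.0, 0.1, 0.8]
grip_width: 0.0
```

Request:
move_arm --steps '[[[0,0,-3],0,1],[[0,0,-5],0,1],[[0,0,-6.5],0,1],[[0,0,-7.5],0,1],[[0,0,-7.5],0,1]]'

```text
time: 10.38
ee_pos: [468.9, 9.6, 64.3]
tcp_rot: [160.4, 89.8, 175.9]
force: [-4.3, 1.3, 8.7]
grip_width: -0.0
```

Request:
move_arm --steps '[[[0,0,-0.8],0,1],[[0,0,-1],0,1],[[0,0,-1],0,1]]'

```text
time: 10.75
ee_pos: [468.9, 9.6, 63.5]
tcp_rot: [160.2, 89.8, 175.8]
force: [-5.3, 0.9, 9.1]
grip_width: -0.1
```

Request:
move_arm --steps '[[[0,0,5],0,1],[[0,0,30],0,1],[[0,0,80],0,1],[[-20,60,130],0,1],[[-40,120,150],0,1]]'

```text
time: 11.38
ee_pos: [437.6, 111.5, 207.7]
tcp_rot: [-12.4, 89.7, 2.9]
force: [1.1, 0.3, -0.2]
grip_width: -0.2
```

Request:
move_arm --steps '[[[-5,60,0],0,1],[[-10,120,0],0,1],[[-10,160,0],0,1],[[-10,160,0],0,1],[[-10,160,0],0,1]]'

```text
time: 12.0
ee_pos: [425.9, 270.9, 204.5]
tcp_rot: [-133.6, 89.9, -118.0]
force: [0.7, -0.6, -0.2]
grip_width: 0.2
```

Run:
```python
from bench import *;from h import *
c=capture("side");s=sense();print(s["ee_pos"],s["force"],s["time"])
im=c["image"][:,:,::-1]
cv2.imwrite("pics/side4.png",cv2.resize(im[150:250,225:345],None,fx=6,fy=6,interpolation=cv2.INTER_CUBIC))
t=capture("top")["image"][:,:,::-1]
cv2.imwrite("pics/top4.png",t)
```

```text
[425.88928003 270.52111841 204.5194996 ] [-0.05300808 -0.38046551  0.70853887] 12.05
```

View pics/side4.png

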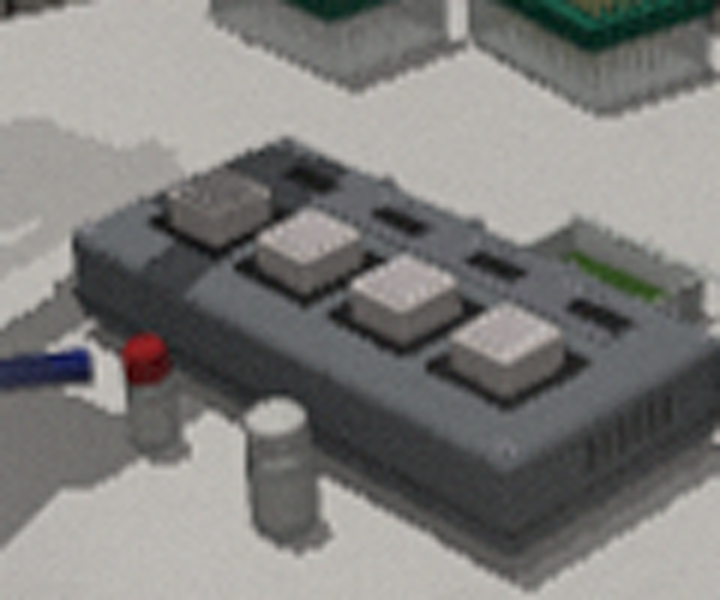

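View pics/top4.png

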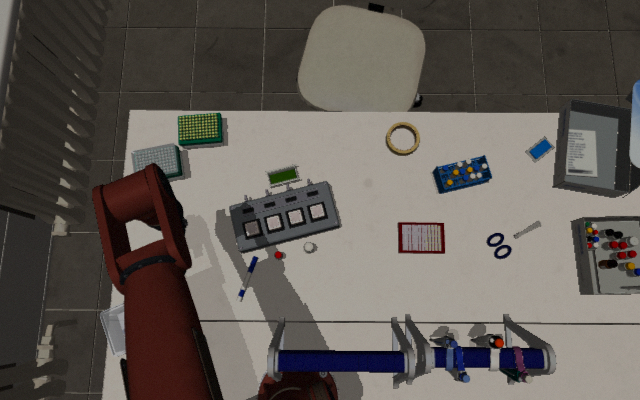

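Both views show the third key now as high as its neighbours, the vials, marker, trough and plate in place, and the arm clear of everything. Handing the job in.

```bash
python3 -c "
from bench import *
print(finish_job())"
```

```text
the job is handed in; nothing more can be done
None
```

The latched key was the third from the left. It has let go, and in the last side view all four keys look equally high. I handed the job in at about 12 s; it reports no verdict.

- **Taps, left to right:** keys 1, 2 and 4 were up. They felt springy, with 3–4 N at about 1.5 mm of travel, well short of the 6 mm limit. Key 3 gave no contact until about 68 mm, then felt solid at 5.6 N. The camera still showed it down after the fourth tap.
- **Release:** I pressed key 3 to a fingertip height of 63.5 mm, about 9.5 mm in, at 9.1 N, then lifted away.
- **Last checks:** by eye in the side and top views, the vials, marker, trough and plate stand where they were. The arm was clear of everything, with force readings at noise level.

None of the checks failed or disagreed. Key heights and object positions at the end were judged from the pictures, not measured.

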